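# Swap the laundry bottle and the tin in the drip tray

### The job

The small detergent bottle and the small stain-remover tin were put back in each other's end wells of the three-well drip tray. Swap them: park one in the empty middle well and let go, move the other across into the end well that this frees, then take the parked one to the other end well. Keep both upright and leave them standing in their wells, with the middle well empty again.

Things in the scene. Friction and masses are not known exactly. Their poses are not given: they have to be found in the camera images.
- tray: Grey plastic drip tray, fixed, 120 (its x) by 440 (its y) by 14 mm high; origin at the centre of its underside. Three round flat-bottomed wells, 84 mm across, 10 mm deep (floor 4 mm above the origin), in a row along its y axis at y = -150, 0 and +150 mm. The middle well is empty at the start.
- bottle: Small round blue bottle with white screw cap, loose, in one end well; 0.25 to 0.5 kg. Origin at the centre of its underside, z up its axis. Body 56 mm in diameter to 105 mm height, shoulder to 130 mm, cap 36 mm in diameter from 130 to 168 mm (its top), to be gripped from above. A larger bottle (235 mm tall, 90 mm wide) outside the tray plays no part.
- tin: Small round closed metal tin with a green band, loose, in the other end well; 0.2 to 0.42 kg. Plain upright cylinder 60 mm in diameter, 80 mm high, flat lid; origin at the centre of its underside, z up its axis. A larger tin (96 mm in diameter, 110 mm high) outside the tray plays no part.
Things that resemble listed ones, but are neither listed nor needed, are in the scene too. Leave any purple look-alike of the bottle alone.

How it is judged (in metres and radians):
On the way, in this order (a step that is already met when the one before it is completed fails the run):
1. one of the two (bottle or tin) stands upright in the middle well, let go (((angle between bottle's own z axis and vertical below 0.12 rad and z of bottle in the frame of tray below 0.007 m and x of bottle in the frame of tray between -0.018 and 0.018 m and y of bottle in the frame of tray between -0.018 and 0.018 m and contact force between bottle and the fingers below 0.5 N) or (angle between tin's own z axis and vertical below 0.12 rad and z of tin in the frame of tray below 0.007 m and x of tin in the frame of tray between -0.018 and 0.018 m and y of tin in the frame of tray between -0.018 and 0.018 m and contact force between tin and the fingers below 0.5 N))), for 0.2 s.
2. with that one still in the middle well, the other stands upright in the opposite end well, let go ((((angle between bottle's own z axis and vertical below 0.12 rad and z of bottle in the frame of tray below 0.007 m and x of bottle in the frame of tray between -0.018 and 0.018 m and y of bottle in the frame of tray between -0.018 and 0.018 m and contact force between bottle and the fingers below 0.5 N) and (angle between tin's own z axis and vertical below 0.12 rad and z of tin in the frame of tray below 0.007 m and x of tin in the frame of tray between -0.018 and 0.018 m and (y of tin in the frame of tray between 0.132 and 0.168 m or y of tin in the frame of tray between -0.168 and -0.132 m) and distance of tin from where it was at the start of the episode above 0.25 m and contact force between tin and the fingers below 0.5 N)) or ((angle between tin's own z axis and vertical below 0.12 rad and z of tin in the frame of tray below 0.007 m and x of tin in the frame of tray between -0.018 and 0.018 m and y of tin in the frame of tray between -0.018 and 0.018 m and contact force between tin and the fingers below 0.5 N) and (angle between bottle's own z axis and vertical below 0.12 rad and z of bottle in the frame of tray below 0.007 m and x of bottle in the frame of tray between -0.018 and 0.018 m and (y of bottle in the frame of tray between 0.132 and 0.168 m or y of bottle in the frame of tray between -0.168 and -0.132 m) and distance of bottle from where it was at the start of the episode above 0.25 m and contact force between bottle and the fingers below 0.5 N)))), for 0.2 s.
At the end, for the whole second after the job is handed in: The bottle and the tin each stand at rest, let go and upright (within 7 degrees), on the floor of the end well at the opposite end from where they started (centre within 18 mm of the well's centre along each tray axis), so the middle well is empty (angle between each of bottle, tin's own z axis and vertical below 0.12 rad and z of each of bottle, tin in the frame of tray below 0.007 m and x of bottle in the frame of tray between -0.018 and 0.018 m and (y of bottle in the frame of tray between 0.132 and 0.168 m or y of bottle in the frame of tray between -0.168 and -0.132 m) and distance of each of bottle, tin from where it was at the start of the episode above 0.25 m and contact force between each of bottle, tin and the fingers below 0.5 N and x of tin in the frame of tray between -0.018 and 0.018 m and (y of tin in the frame of tray between 0.132 and 0.168 m or y of tin in the frame of tray between -0.168 and -0.132 m) and linear speed of each of bottle, tin below 0.03 m/s); the robot touches nothing.
It fails at once if the bottle or the tin is tipped more than 40 degrees from upright (angle between any of bottle, tin's own z axis and vertical above 0.7 rad).
It also fails if it takes over 70 s, if anything falls off the work surface, if the arm or the gripper's body presses on something with over 40 N, if the wrist force passes 120 N, or if a joint passes its speed limit or range.

### The arm

A 6-joint arm with a two-finger parallel gripper is mounted at the origin on the work surface. World frame = base frame: x ahead of the robot, y to its left, z up, the work surface at z = 0. Lengths are in mm, angles in rad, forces in N, time in s.
With the tool pointing down it reaches from about 275 to 1000 mm from the base axis. Payload 8.4 kg.
Tool frame: the origin (TCP) lies at the very end of the fingers, on their centre line; the grasp point (between the pads) lies 19 mm behind it (r.tcp_to_grasp is the distance from the TCP to the grasp point, in mm); z points along the fingers, y is the line along which they close (so a half turn about z gives the same grasp; the last joint's range is limited). The gripper opens to 85 mm and grips with 20 to 120 N. Pads are 22 mm wide; open, the fingers measure 114 mm over their backs; the gripper's body (76 mm by 85 mm) begins 54 mm behind the grasp point. The pads swing forward as they close: fully open they stand 13 mm farther back than shut.
Start: joints at [-1.23, 0.353, 1.633, -0, 1.155, -0.002], TCP at [210.077, -588.639, 231.281] pointing down, gripper open.
Joint ranges: [-2.63, 2.63], [-0.92, 2.1], [0.06, 2.66], [-1.3, 4.44], [0, 2.69], [-3.02, 3.02]. Speed limits (rad/s): [2.22, 2.22, 2.79, 3.14, 3.14, 3.14].

### API

Orientations are given as [roll, pitch, yaw] about the fixed x, y, z axes, in that order (R = Rz(yaw) Ry(pitch) Rx(roll)).
In Python, from rig import r gives the robot as it stands. The module is installed in compiled form; this text tells all that it offers.
- The arm moves only by the tool play_rows, never from a script. Its argument "rows" is a list of rows, each an object with "dp": the shift along the tool's x, y, z in units of 40 mm (1.0 is 40 mm), a list of three; "turn": the turn, a rotation vector about the tool's x, y, z in units of 6 degrees (1.0 is 6 degrees), a list of three; "fingers": the closure, from 0 (fully open) to 1 (shut). In form: [{"dp": [tx, ty, tz], "turn": [wx, wy, wz], "fingers": fingers}, ...]. A call has 1 to 5 rows; each row shifts and turns the commanded pose from where the row before left it, along the tool's axes as they then stand; what a row does not reach is not made up. A row lasts 1/12 s, in which the tool goes at most 41.7 mm and 7.16 degrees, less where a joint would pass 70% of its speed; a pose out of reach is approached as far as the arm can. A call is refused whole if a number of a shift passes 1 or a number of a turn 1, either way. A call with a gripper value outside its range is refused whole. The fingers move at their own pace and stop on an object; "force" is the grip in N (left out, the last holds). Time passes only in rows, so rows that do not move let the fingers close. It gives the time, the measured TCP pose, the force, the opening and the grip force at its end, in the units of the state.
- r.sense(): the state, without advancing time (a new reading comes with each control period).
- r.grab_frame(name): name is "scene" or "top"; returns a dict with "pixels" (400x640x3 uint8, red, green, blue), "fx", "fy", "cx", "cy" (pixels), "pose" (4x4, takes a point from camera to world coordinates). Camera axes: x right, y down, z forward; pixel columns grow to the right and rows downward; lengths in mm; the calibration is good to about 2 mm. A picture is of the moment at which its call begins. There is no depth.
- r.sign_off(): hands the job in; it is judged then, once.
The state is a dict: "clock": time; "qpos": joint angles; "qvel": joint speeds; "joint_efforts": joint torques, N m; "eef_pos": TCP position; "tcp_rot": TCP orientation; "contact_force": force on the tool from outside, world axes, zero at the start; "wrist_torque": the same for the moment, N m; "opening": opening from 0.0 (shut) to 1.0 (fully open); "grasp_force": force on a finger pad.
Only numpy, scipy, OpenCV 4.12 (cv2) and the standard library are available. Lean on these libraries where they do the work, as an engineer would, in place of code of your own. Each camera call takes 0.05 s, during which the arm holds its last target. There are 200 camera calls.

## Working session

There is one attempt and no reset: what is moved stays moved. The work goes in short steps, Python scripts to look and compute and a tool call to move; the robot and the scene stay as the last step left them, time stands still between calls to the robot, and variables do not carry over. Pictures are saved under pics/ and viewed, at most 10 in all, crops included, and the job is handed in when it is done.

Besides the shell and the picture viewer there is one more tool, called after "Request:" in YAML: its name, and indented under it one key for each argument. play_rows: Moves the arm, as the interface text tells. Its arguments: {"type":"object","properties":{"rows":{"type":"array"},"force":{"type":"number"}},"required":["rows"]}

```bash
mkdir -p pics; cat > h.py <<'E'
import numpy as np, cv2
from rig import r
def snap(n,f):
    d=r.grab_frame(n); cv2.imwrite(f'pics/{f}.png',np.ascontiguousarray(d['pixels'][:,:,::-1])); 
    np.savez(f'pics/{f}.npz',**{k:np.array(d[k]) for k in d}); return d
def pt(d,u,v,z):
    P=np.array(d['pose']); q=P[:3,:3]@np.array([(u-d['cx'])/d['fx'],(v-d['cy'])/d['fy'],1]); o=P[:3,3]
    return o+q*(z-o[2])/q[2]
def px(d,p):
    P=np.array(d['pose']); c=P[:3,:3].T@(np.array(p)-P[:3,3]); return c[:2]/c[2]*[d['fx'],d['fy']]+[d['cx'],d['cy']]
E
python3 - <<'E'
from h import *
for n in('top','scene'):
    d=snap(n,n+'0'); print(n,d['fx'],d['cx'],d['cy'],np.round(d['pose'],3).tolist())
print(r.sense())
E
```

```text
top 404.612409984216 314.43910993737506 209.01912577971297 [[-0.008, -0.999, 0.047, 559.376], [-1.0, 0.007, -0.008, -71.88], [0.008, -0.047, -0.999, 1046.877], [0.0, 0.0, 0.0, 1.0]]
scene 476.53630682254413 308.6221265963252 197.41828409775366 [[-0.841, 0.403, -0.362, 955.113], [0.541, 0.646, -0.538, 416.166], [0.017, -0.649, -0.761, 728.562], [0.0, 0.0, 0.0, 1.0]]
{'clock': 0.1, 'qpos': array([-1.23040924e+00,  3.53590642e-01,  1.63400857e+00,  5.73444800e-06,
        1.15519870e+00, -2.37025220e-03]), 'qvel': array([ 6.29073339e-05, -6.07564399e-04, -2.28952501e-03, -5.13193685e-04,
       -5.30052813e-04, -5.18976196e-04]), 'joint_efforts': array([ 2.81304659e-03, -6.06355405e+01, -3.42820573e+01,  2.43670493e-04,
        3.82801911e-03,  1.91822920e-05]), 'eef_pos': array([ 209.93991327, -588.26343655,  230.65131611]), 'tcp_rot': array([-3.14038741e+00, -8.10026481e-06,  3.42755011e-01]), 'contact_force': array([ 0.09102593, -0.01795268,  0.73969547]), 'wrist_torque': array([-0.0374917 , -0.01303252,  0.02746344]), 'grasp_force': 0.0, 'opening': 1.001108374112108}
```

View pics/top0.png

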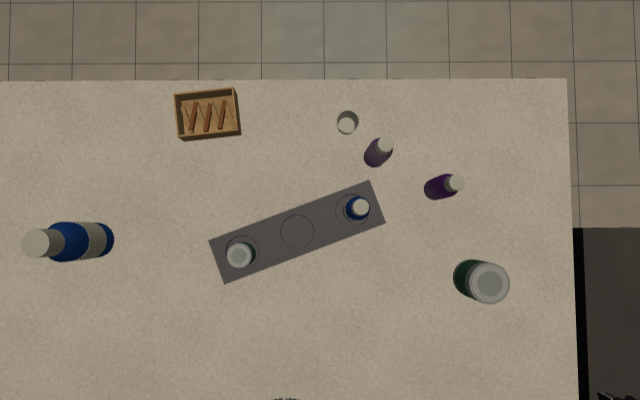

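View pics/scene0.png

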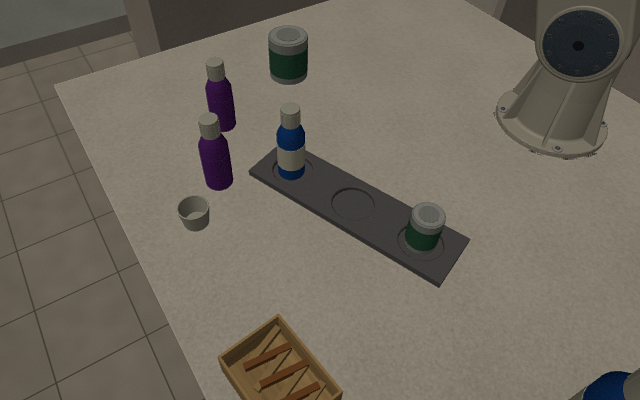

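The top view shows these candidates:
- **Bottle:** the small blue one in the tray's right well, cap at (359,207). The others are the large blue bottle at (40,243) and purple look-alikes at (380,150) and (443,187).
- **Tin:** the small green-banded one in the tray's left well, lid at (240,255). The other is the large tin at (489,283).

The blue bottle and tin in the tray fit the description, because they are the right colour and stand in the end wells. I'll confirm this in one enlarged crop.

```bash
python3 - <<'E'
import cv2
a=cv2.imread('pics/top0.png')[170:295,200:400]
a=cv2.convertScaleAbs(a,alpha=1.6)
cv2.imwrite('pics/c0.png',cv2.resize(a,None,fx=4,fy=4,interpolation=cv2.INTER_CUBIC))
E
```

```text
(no output)
```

View pics/c0.png

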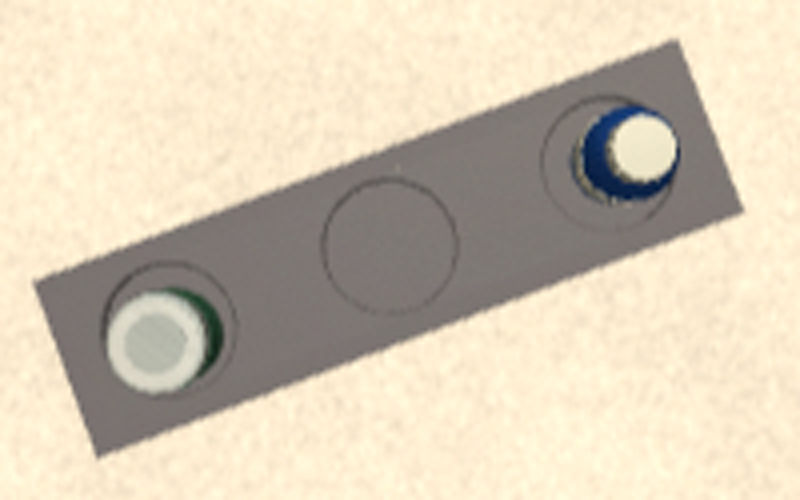

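The crop confirms both:
- **Bottle:** blue body with a white cap at crop (643,148).
- **Tin:** green side, with its lid at crop (158,341).
- **Tray:** corners at crop (678,39), (743,211), (98,457) and (34,282).
- **Middle well:** empty, at crop (390,246).

```bash
python3 - <<'E'
from h import *
d=dict(np.load('pics/top0.npz')); s=dict(np.load('pics/scene0.npz'))
f=lambda c,z: pt(d,(c[0]+.5)/4-.5+200,(c[1]+.5)/4-.5+170,z)
C=np.array([f(c,14) for c in [(678,39),(743,211),(98,457),(34,282)]])
print('sides',np.linalg.norm(C-np.roll(C,-1,0),axis=1))
o=C.mean(0); e=((C[2]+C[3])-(C[0]+C[1]))[:2]; e/=np.linalg.norm(e); ax=np.array([e[1],-e[0]])
print('centre',o,'midwell',f((390,246),14),'yaxis',e,'yaw',np.arctan2(-e[0],e[1]))
for n,c,z in(('bottle',(643,148),172),('tin',(158,341),84)):
    p=f(c,z); q=(p-o)[:2]; print(n,p,'tray',q@ax,q@e,'scene px top',px(s,p))
for k in(-150,0,150): print(k,o[:2]+k*e, 'scene', px(s,[*(o[:2]+k*e),14]))
E
```

```text
sides [117.65386319 438.23543571 118.02630844 439.02684834]
centre [551.1655483  -35.41112514  14.        ] midwell [551.43971215 -35.54422659  14.        ] yaxis [-0.34722175  0.93778305] yaw 0.35460689759273273
bottle [ 604.59564597 -178.43658455  172.        ] tray 0.44429029824735977 -152.6789441388272 scene px top [288.54422765 107.55718817]
tin [496.93137271  99.53291629  84.        ] tray -4.004385017530552 145.37952063384577 scene px top [425.51392656 214.16037877]
-150 [ 603.24881039 -176.07858338] scene [290.83808426 168.20097619]
0 [551.1655483  -35.41112514] scene [351.0037597  202.09543372]
150 [499.0822862  105.25633311] scene [418.98057898 240.39031527]
```

Request:
play_rows:
  rows:
    - {"dp": [0.63, -0.69, 0], "turn": [0, 0, 0], "fingers": 0}
    - {"dp": [0.63, -0.69, 0], "turn": [0, 0, 0], "fingers": 0}
    - {"dp": [0.63, -0.69, 0], "turn": [0, 0, 0], "fingers": 0}
    - {"dp": [0.63, -0.69, 0], "turn": [0, 0, 0], "fingers": 0}
    - {"dp": [0.63, -0.69, 0], "turn": [0, 0, 0], "fingers": 0}
  force: 60

```text
clock: 0.52
eef_pos: [282.4, -414.5, 230.9]
tcp_rot: [-3.141, 0.0, 0.342]
contact_force: [0.5, 0.7, -0.0]
opening: 0.999
grasp_force: 0.0
```

Request:
play_rows:
  rows:
    - {"dp": [0.63, -0.69, 0], "turn": [0, 0, 0], "fingers": 0}
    - {"dp": [0.63, -0.69, 0], "turn": [0, 0, 0], "fingers": 0}
    - {"dp": [0.63, -0.69, 0], "turn": [0, 0, 0], "fingers": 0}
    - {"dp": [0.63, -0.69, 0], "turn": [0, 0, 0], "fingers": 0}
    - {"dp": [0.63, -0.69, 0], "turn": [0, 0, 0], "fingers": 0}

```text
clock: 0.93
eef_pos: [354.7, -242.2, 231.2]
tcp_rot: [-3.141, 0.0, 0.342]
contact_force: [1.2, 0.1, -0.7]
opening: 0.998
grasp_force: 0.0
```

Request:
play_rows:
  rows:
    - {"dp": [0.63, -0.69, 0], "turn": [0, 0, 0], "fingers": 0}
    - {"dp": [0.63, -0.69, 0], "turn": [0, 0, 0], "fingers": 0}
    - {"dp": [0.63, -0.69, 0], "turn": [0, 0, 0], "fingers": 0}
    - {"dp": [0.63, -0.69, 0], "turn": [0, 0, 0], "fingers": 0}
    - {"dp": [0.63, -0.69, 0], "turn": [0, 0, 0], "fingers": 0}

```text
clock: 1.35
eef_pos: [427.1, -69.8, 231.3]
tcp_rot: [3.142, -0.0, 0.343]
contact_force: [0.9, -0.7, 1.8]
opening: 1.002
grasp_force: 0.0
```

```bash
cat >> h.py <<'E'
from scipy.spatial.transform import Rotation as Ro
def go(*ps):
    s=r.sense(); print('t',s['clock'],'tcp',s['eef_pos'].round(1),s['tcp_rot'].round(4),'F',s['contact_force'].round(1),'open',round(float(s['opening']),3),'grip',round(float(s['grasp_force']),1))
    R=Ro.from_euler('xyz',s['tcp_rot']); p=s['eef_pos']
    for t in ps: print(t,'units',(R.inv().apply(np.array(t)-p)/40).round(2)); p=np.array(t)
E
python3 -c "
from h import *
go([497.5,100.5,231],[497.5,100.5,38])"
```

```text
t 1.35 tcp [427.1 -69.8 231.3] [ 3.1415 -0.      0.3428] F [ 0.9 -0.7  1.8] open 1.002 grip 0.0
[497.5, 100.5, 231] units [ 3.09 -3.42  0.01]
[497.5, 100.5, 38] units [-0.   -0.    4.82]
```

Request:
play_rows:
  rows:
    - {"dp": [0.62, -0.68, 0], "turn": [0, 0, 0], "fingers": 0}
    - {"dp": [0.62, -0.68, 0], "turn": [0, 0, 0], "fingers": 0}
    - {"dp": [0.62, -0.68, 0], "turn": [0, 0, 0], "fingers": 0}
    - {"dp": [0.62, -0.68, 0], "turn": [0, 0, 0], "fingers": 0}
    - {"dp": [0.61, -0.7, 0], "turn": [0, 0, 0], "fingers": 0}

```text
clock: 1.77
eef_pos: [497.6, 100.6, 231.1]
tcp_rot: [3.142, 0.0, 0.343]
contact_force: [0.9, -0.5, 0.4]
opening: 1.003
grasp_force: 0.0
```

Request:
play_rows:
  rows:
    - {"dp": [0, 0, 0], "turn": [0, 0, 0], "fingers": 0}
    - {"dp": [0, 0, 0.6], "turn": [0, 0, 0], "fingers": 0}
    - {"dp": [0, 0, 0.8], "turn": [0, 0, 0], "fingers": 0}
    - {"dp": [0, 0, 0.8], "turn": [0, 0, 0], "fingers": 0}
    - {"dp": [0, 0, 0.6], "turn": [0, 0, 0], "fingers": 0}

```text
clock: 2.18
eef_pos: [496.2, 98.5, 117.1]
tcp_rot: [-3.141, 0.002, 0.343]
contact_force: [0.4, -0.8, 0.3]
opening: 1.0
grasp_force: 0.0
```

```bash
python3 -c "
from h import *
go([497.5,100.5,38])
d=snap('scene','s1'); a=cv2.imread('pics/s1.png')[60:310,260:560]; cv2.imwrite('pics/s1c.png',cv2.resize(a,None,fx=2.4,fy=2.4))"
```

```text
t 2.1833 tcp [496.2  98.5 117.1] [-3.1414e+00  1.7000e-03  3.4320e-01] F [ 0.4 -0.8  0.3] open 1.0 grip 0.0
[497.5, 100.5, 38] units [ 0.05 -0.04  1.98]
```

View pics/s1c.png

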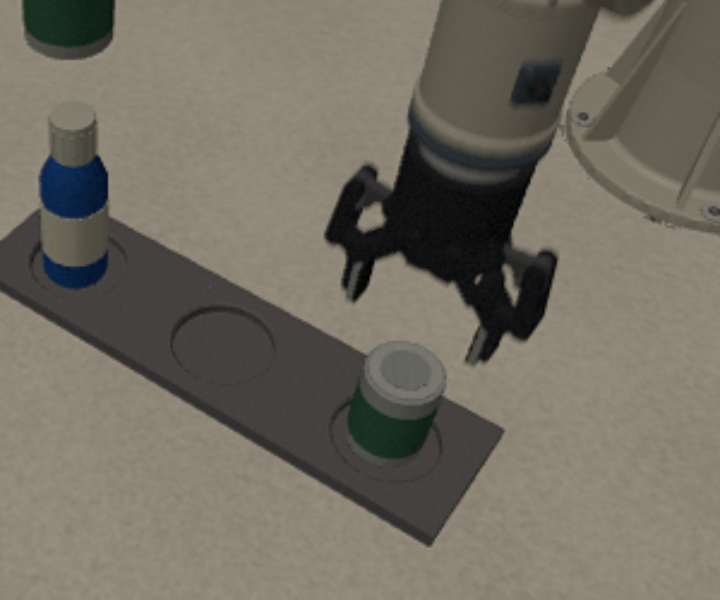

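Fingertips at crop (355,298) and (475,360) straddle the tin's lid at (403,368), with the closing line along the tray. I'll descend and grip.

Request:
play_rows:
  rows:
    - {"dp": [0, 0, 0.6], "turn": [0, 0, 0], "fingers": 0}
    - {"dp": [0, 0, 0.6], "turn": [0, 0, 0], "fingers": 0}
    - {"dp": [0, 0, 0.5], "turn": [0, 0, 0], "fingers": 0}
    - {"dp": [0, 0, 0.3], "turn": [0, 0, 0], "fingers": 0}
    - {"dp": [0, 0, 0], "turn": [0, 0, 0], "fingers": 0}

```text
clock: 2.65
eef_pos: [495.8, 98.2, 37.6]
tcp_rot: [-3.141, 0.004, 0.343]
contact_force: [-0.1, 0.1, -0.2]
opening: 1.005
grasp_force: 0.0
```

Request:
play_rows:
  rows:
    - {"dp": [0, 0, 0], "turn": [0, 0, 0], "fingers": 1}
    - {"dp": [0, 0, 0], "turn": [0, 0, 0], "fingers": 1}
    - {"dp": [0, 0, 0], "turn": [0, 0, 0], "fingers": 1}
    - {"dp": [0, 0, 0], "turn": [0, 0, 0], "fingers": 1}
    - {"dp": [0, 0, 0], "turn": [0, 0, 0], "fingers": 1}

```text
clock: 3.07
eef_pos: [498.2, 99.0, 40.9]
tcp_rot: [3.142, -0.002, 0.343]
contact_force: [-2.7, 1.8, 7.1]
opening: 0.689
grasp_force: 64.1
```

Request:
play_rows:
  rows:
    - {"dp": [0, 0, 0], "turn": [0, 0, 0], "fingers": 1}
    - {"dp": [0, 0, 0], "turn": [0, 0, 0], "fingers": 1}
    - {"dp": [0, 0, 0], "turn": [0, 0, 0], "fingers": 1}
    - {"dp": [0, 0, 0], "turn": [0, 0, 0], "fingers": 1}
    - {"dp": [0, 0, 0], "turn": [0, 0, 0], "fingers": 1}

```text
clock: 3.48
eef_pos: [498.2, 99.0, 40.9]
tcp_rot: [3.142, -0.002, 0.343]
contact_force: [-1.8, 1.2, 6.8]
opening: 0.688
grasp_force: 64.1
```

Request:
play_rows:
  rows:
    - {"dp": [0, 0, -0.2], "turn": [0, 0, 0], "fingers": 1}
    - {"dp": [0, 0, -0.3], "turn": [0, 0, 0], "fingers": 1}
    - {"dp": [0, 0, -0.3], "turn": [0, 0, 0], "fingers": 1}
    - {"dp": [0, 0, -0.1], "turn": [0, 0, 0], "fingers": 1}
    - {"dp": [0, 0, 0], "turn": [0, 0, 0], "fingers": 1}

```text
clock: 3.9
eef_pos: [498.3, 98.8, 76.9]
tcp_rot: [3.141, -0.003, 0.343]
contact_force: [0.7, 0.4, -4.4]
opening: 0.69
grasp_force: 65.3
```

Request:
play_rows:
  rows:
    - {"dp": [0.01, 0.25, 0], "turn": [0, 0, 0], "fingers": 1}
    - {"dp": [0.02, 0.5, 0], "turn": [0, 0, 0], "fingers": 1}
    - {"dp": [0.02, 0.5, 0], "turn": [0, 0, 0], "fingers": 1}
    - {"dp": [0.02, 0.5, 0], "turn": [0, 0, 0], "fingers": 1}
    - {"dp": [0.02, 0.5, 0], "turn": [0, 0, 0], "fingers": 1}

```text
clock: 4.32
eef_pos: [530.9, 13.7, 74.6]
tcp_rot: [-3.141, 0.001, 0.343]
contact_force: [0.4, -0.1, -3.6]
opening: 0.691
grasp_force: 65.5
```

Request:
play_rows:
  rows:
    - {"dp": [0.02, 0.5, 0], "turn": [0, 0, 0], "fingers": 1}
    - {"dp": [0.02, 0.5, 0], "turn": [0, 0, 0], "fingers": 1}
    - {"dp": [0.02, 0.38, 0], "turn": [0, 0, 0], "fingers": 1}
    - {"dp": [0, 0, 0], "turn": [0, 0, 0], "fingers": 1}
    - {"dp": [0, 0, 0], "turn": [0, 0, 0], "fingers": 1}

```text
clock: 4.73
eef_pos: [551.6, -36.9, 74.7]
tcp_rot: [-3.141, 0.001, 0.341]
contact_force: [-0.8, 0.9, -3.5]
opening: 0.691
grasp_force: 65.8
```

```bash
python3 -c "
from h import *
go([552.4,-35.7,41])
d=snap('scene','s2'); a=cv2.imread('pics/s2.png')[60:310,230:530]; cv2.imwrite('pics/s2c.png',cv2.resize(a,None,fx=2.4,fy=2.4))"
```

```text
t 4.7333 tcp [551.6 -36.9  74.7] [-3.1411e+00  9.0000e-04  3.4100e-01] F [-0.8  0.9 -3.5] open 0.691 grip 65.8
[552.4, -35.7, 41] units [ 0.03 -0.02  0.84]
```

View pics/s2c.png

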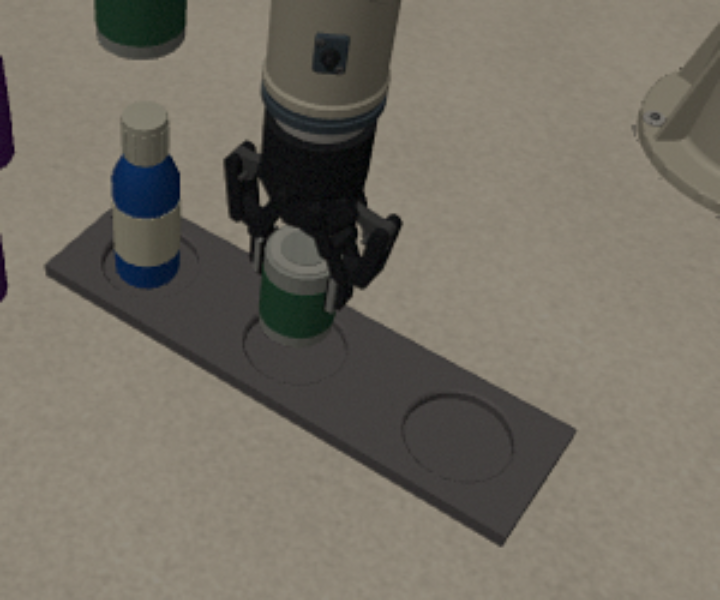

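The tin hangs upright at crop (297,290), over the middle well at (295,345). I'll lower it slowly.

Request:
play_rows:
  rows:
    - {"dp": [0, 0, 0.3], "turn": [0, 0, 0], "fingers": 1}
    - {"dp": [0, 0, 0.25], "turn": [0, 0, 0], "fingers": 1}
    - {"dp": [0, 0, 0.15], "turn": [0, 0, 0], "fingers": 1}
    - {"dp": [0, 0, 0.08], "turn": [0, 0, 0], "fingers": 1}
    - {"dp": [0, 0, 0], "turn": [0, 0, 0], "fingers": 1}

```text
clock: 5.2
eef_pos: [550.9, -35.6, 42.7]
tcp_rot: [-3.141, 0.002, 0.343]
contact_force: [0.4, 0.6, -3.0]
opening: 0.689
grasp_force: 65.8
```

Request:
play_rows:
  rows:
    - {"dp": [0, 0, 0.05], "turn": [0, 0, 0], "fingers": 1}
    - {"dp": [0, 0, 0], "turn": [0, 0, 0], "fingers": 1}
    - {"dp": [0, 0, 0], "turn": [0, 0, 0], "fingers": 1}

```text
clock: 5.45
eef_pos: [552.0, -36.0, 42.3]
tcp_rot: [3.141, -0.0, 0.343]
contact_force: [-0.9, 0.2, -3.3]
opening: 0.689
grasp_force: 65.8
```

Request:
play_rows:
  rows:
    - {"dp": [0, 0, 0.05], "turn": [0, 0, 0], "fingers": 1}
    - {"dp": [0, 0, 0], "turn": [0, 0, 0], "fingers": 1}
    - {"dp": [0, 0, 0], "turn": [0, 0, 0], "fingers": 1}

```text
clock: 5.7
eef_pos: [552.3, -36.1, 40.9]
tcp_rot: [3.141, -0.001, 0.343]
contact_force: [-1.8, 0.8, 5.7]
opening: 0.69
grasp_force: 66.1
```

Request:
play_rows:
  rows:
    - {"dp": [0, 0, 0], "turn": [0, 0, 0], "fingers": 0.5}
    - {"dp": [0, 0, 0], "turn": [0, 0, 0], "fingers": 0}
    - {"dp": [0, 0, 0], "turn": [0, 0, 0], "fingers": 0}
    - {"dp": [0, 0, 0], "turn": [0, 0, 0], "fingers": 0}
    - {"dp": [0, 0, 0], "turn": [0, 0, 0], "fingers": 0}

```text
clock: 6.12
eef_pos: [552.0, -36.0, 40.1]
tcp_rot: [3.141, -0.0, 0.343]
contact_force: [0.1, -0.4, 0.2]
opening: 1.003
grasp_force: 0.0
```

Request:
play_rows:
  rows:
    - {"dp": [0, 0, 0], "turn": [0, 0, 0], "fingers": 0}
    - {"dp": [0, 0, -0.3], "turn": [0, 0, 0], "fingers": 0}
    - {"dp": [0, 0, -0.5], "turn": [0, 0, 0], "fingers": 0}
    - {"dp": [0, 0, -0.9], "turn": [0, 0, 0], "fingers": 0}
    - {"dp": [0, 0, -0.9], "turn": [0, 0, 0], "fingers": 0}

```text
clock: 6.53
eef_pos: [550.8, -36.0, 145.2]
tcp_rot: [-3.141, 0.002, 0.343]
contact_force: [1.1, 0.3, 0.4]
opening: 0.999
grasp_force: 0.0
```

Request:
play_rows:
  rows:
    - {"dp": [0, 0, -0.9], "turn": [0, 0, 0], "fingers": 0}
    - {"dp": [0, 0, -0.8], "turn": [0, 0, 0], "fingers": 0}
    - {"dp": [0, 0, -0.5], "turn": [0, 0, 0], "fingers": 0}
    - {"dp": [0, 0, 0], "turn": [0, 0, 0], "fingers": 0}
    - {"dp": [0, 0, 0], "turn": [0, 0, 0], "fingers": 0}

```text
clock: 6.95
eef_pos: [552.5, -36.1, 234.1]
tcp_rot: [3.14, -0.003, 0.343]
contact_force: [-0.1, -0.9, -0.4]
opening: 0.999
grasp_force: 0.0
```

```bash
python3 -c "
from h import *
go([604.5,-178.4,232],[604.5,-178.4,138])"
```

```text
t 6.95 tcp [552.5 -36.1 234.1] [ 3.1402e+00 -3.1000e-03  3.4280e-01] F [-0.1 -0.9 -0.4] open 0.999 grip 0.0
[604.5, -178.4, 232] units [0.03 3.79 0.06]
[604.5, -178.4, 138] units [-0.01 -0.    2.35]
```

Request:
play_rows:
  rows:
    - {"dp": [0.01, 0.7, 0], "turn": [0, 0, 0], "fingers": 0}
    - {"dp": [0.01, 0.85, 0], "turn": [0, 0, 0], "fingers": 0}
    - {"dp": [0.01, 0.85, 0], "turn": [0, 0, 0], "fingers": 0}
    - {"dp": [0, 0.85, 0], "turn": [0, 0, 0], "fingers": 0}
    - {"dp": [0, 0.54, 0], "turn": [0, 0, 0], "fingers": 0}

```text
clock: 7.37
eef_pos: [603.8, -180.9, 230.5]
tcp_rot: [-3.141, 0.002, 0.342]
contact_force: [0.2, 0.0, 0.5]
opening: 1.004
grasp_force: 0.0
```

Request:
play_rows:
  rows:
    - {"dp": [0, 0, 0], "turn": [0, 0, 0], "fingers": 0}
    - {"dp": [0, 0, 0.2], "turn": [0, 0, 0], "fingers": 0}
    - {"dp": [0, 0, 0.4], "turn": [0, 0, 0], "fingers": 0}
    - {"dp": [0, 0, 0.4], "turn": [0, 0, 0], "fingers": 0}
    - {"dp": [0, 0, 0], "turn": [0, 0, 0], "fingers": 0}

```text
clock: 7.78
eef_pos: [600.9, -176.5, 187.7]
tcp_rot: [-3.137, 0.006, 0.344]
contact_force: [-0.4, 0.3, -0.5]
opening: 1.001
grasp_force: 0.0
```

```bash
python3 -c "
from h import *
go([604.5,-178.4,138])
d=snap('scene','s3'); a=cv2.imread('pics/s3.png')[40:290,200:500]; cv2.imwrite('pics/s3c.png',cv2.resize(a,None,fx=2.4,fy=2.4))"
```

```text
t 7.7833 tcp [ 600.9 -176.5  187.7] [-3.1371  0.0056  0.3436] F [-0.4  0.3 -0.5] open 1.001 grip 0.0
[604.5, -178.4, 138] units [0.07 0.08 1.24]
```

View pics/s3c.png

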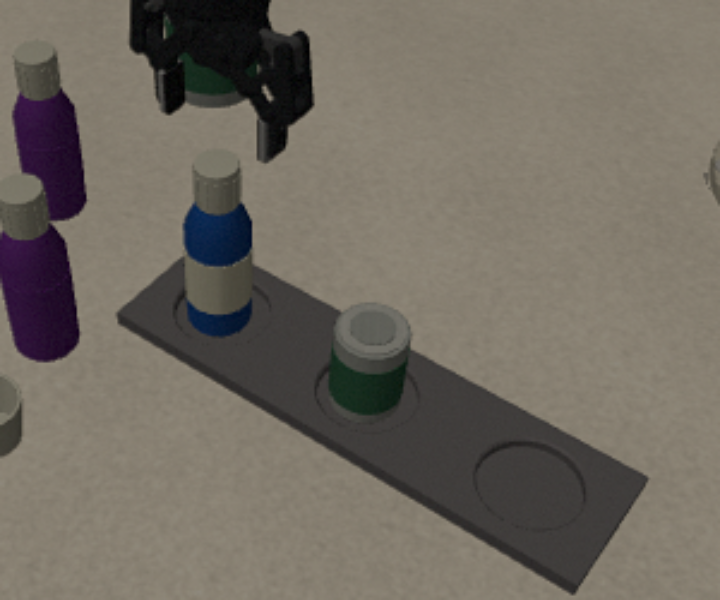

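The tin stands in the middle well at crop (368,365). The open fingers at (172,108) and (270,155) straddle the blue cap at (217,165). Next I'll descend and grip the cap.

Request:
play_rows:
  rows:
    - {"dp": [0.05, 0.04, 0.4], "turn": [0, 0, 0], "fingers": 0}
    - {"dp": [0, 0, 0.4], "turn": [0, 0, 0], "fingers": 0}
    - {"dp": [0, 0, 0.3], "turn": [0, 0, 0], "fingers": 0}
    - {"dp": [0, 0, 0.15], "turn": [0, 0, 0], "fingers": 0}
    - {"dp": [0, 0, 0], "turn": [0, 0, 0], "fingers": 0}

```text
clock: 8.25
eef_pos: [605.4, -178.6, 140.8]
tcp_rot: [-3.14, 0.002, 0.343]
contact_force: [-0.6, 0.7, -0.4]
opening: 0.996
grasp_force: 0.0
```

Request:
play_rows:
  rows:
    - {"dp": [0, 0, 0], "turn": [0, 0, 0], "fingers": 0.4}
    - {"dp": [0, 0, 0], "turn": [0, 0, 0], "fingers": 0.5}
    - {"dp": [0, 0, 0], "turn": [0, 0, 0], "fingers": 1}
    - {"dp": [0, 0, 0], "turn": [0, 0, 0], "fingers": 1}
    - {"dp": [0, 0, 0], "turn": [0, 0, 0], "fingers": 1}

```text
clock: 8.67
eef_pos: [606.8, -179.2, 143.1]
tcp_rot: [3.141, -0.001, 0.343]
contact_force: [-1.0, 1.3, 3.9]
opening: 0.405
grasp_force: 59.4
```

Request:
play_rows:
  rows:
    - {"dp": [0, 0, 0], "turn": [0, 0, 0], "fingers": 1}
    - {"dp": [0, 0, 0], "turn": [0, 0, 0], "fingers": 1}
    - {"dp": [0, 0, 0], "turn": [0, 0, 0], "fingers": 1}
    - {"dp": [0, 0, 0], "turn": [0, 0, 0], "fingers": 1}
    - {"dp": [0, 0, 0], "turn": [0, 0, 0], "fingers": 1}

```text
clock: 9.08
eef_pos: [606.8, -179.2, 143.1]
tcp_rot: [3.141, -0.001, 0.343]
contact_force: [-1.3, 2.2, 5.9]
opening: 0.406
grasp_force: 59.5
```

Request:
play_rows:
  rows:
    - {"dp": [0, 0, -0.2], "turn": [0, 0, 0], "fingers": 1}
    - {"dp": [0, 0, -0.3], "turn": [0, 0, 0], "fingers": 1}
    - {"dp": [0, 0, -0.4], "turn": [0, 0, 0], "fingers": 1}
    - {"dp": [0, 0, -0.5], "turn": [0, 0, 0], "fingers": 1}
    - {"dp": [0, 0, -0.5], "turn": [0, 0, 0], "fingers": 1}

```text
clock: 9.5
eef_pos: [605.9, -179.2, 219.3]
tcp_rot: [-3.141, 0.001, 0.343]
contact_force: [0.5, 0.9, -2.9]
opening: 0.406
grasp_force: 60.2
```

Request:
play_rows:
  rows:
    - {"dp": [0, 0, -0.5], "turn": [0, 0, 0], "fingers": 1}
    - {"dp": [0, 0, -0.3], "turn": [0, 0, 0], "fingers": 1}
    - {"dp": [0, 0, -0.1], "turn": [0, 0, 0], "fingers": 1}
    - {"dp": [0, 0, 0], "turn": [0, 0, 0], "fingers": 1}
    - {"dp": [0, 0, 0], "turn": [0, 0, 0], "fingers": 1}

```text
clock: 9.92
eef_pos: [605.9, -179.1, 253.4]
tcp_rot: [-3.141, 0.001, 0.343]
contact_force: [-0.4, -0.5, -3.6]
opening: 0.409
grasp_force: 60.3
```

```bash
python3 -c "
from h import *
go([501.3,104.5,253])
d=snap('scene','s4'); a=cv2.imread('pics/s4.png')[0:250,200:500]; cv2.imwrite('pics/s4c.png',cv2.resize(a,None,fx=2.4,fy=2.4))"
```

```text
t 9.9167 tcp [ 605.9 -179.1  253.4] [-3.1411e+00  8.0000e-04  3.4280e-01] F [-0.4 -0.5 -3.6] open 0.409 grip 60.3
[501.3, 104.5, 253] units [-0.08 -7.56  0.01]
```

View pics/s4c.png

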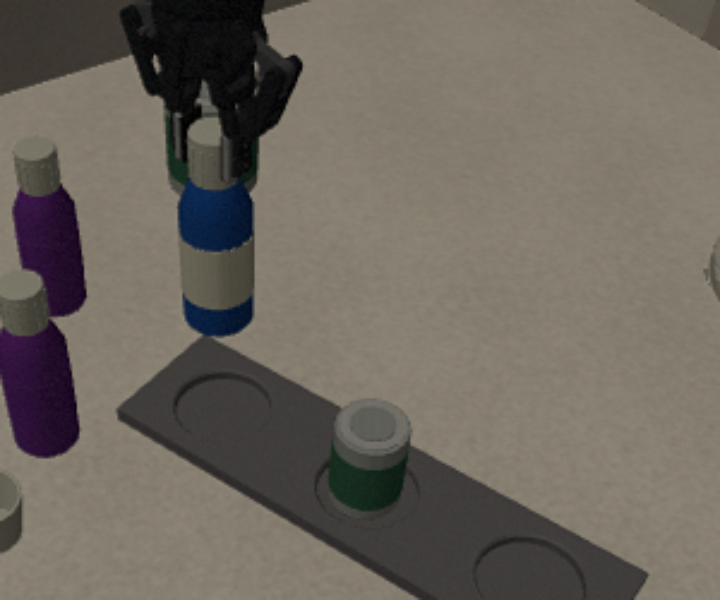

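The bottle hangs upright at crop (217,230), clear of its well at (222,405). I'll carry it over the tin to the far well.

Request:
play_rows:
  rows:
    - {"dp": [0, -0.2, 0], "turn": [0, 0, 0], "fingers": 1}
    - {"dp": [-0.01, -0.4, 0], "turn": [0, 0, 0], "fingers": 1}
    - {"dp": [-0.01, -0.6, 0], "turn": [0, 0, 0], "fingers": 1}
    - {"dp": [-0.01, -0.6, 0], "turn": [0, 0, 0], "fingers": 1}
    - {"dp": [-0.01, -0.6, 0], "turn": [0, 0, 0], "fingers": 1}

```text
clock: 10.38
eef_pos: [571.0, -87.3, 253.2]
tcp_rot: [-3.14, 0.001, 0.343]
contact_force: [0.5, 0.5, -3.4]
opening: 0.405
grasp_force: 60.4
```

Request:
play_rows:
  rows:
    - {"dp": [0, -0.6, 0], "turn": [0, 0, 0], "fingers": 1}
    - {"dp": [-0.01, -0.6, 0], "turn": [0, 0, 0], "fingers": 1}
    - {"dp": [0, -0.6, 0], "turn": [0, 0, 0], "fingers": 1}
    - {"dp": [-0.01, -0.6, 0], "turn": [0, 0, 0], "fingers": 1}
    - {"dp": [0, -0.6, 0], "turn": [0, 0, 0], "fingers": 1}

```text
clock: 10.8
eef_pos: [529.6, 25.4, 253.5]
tcp_rot: [-3.141, 0.001, 0.343]
contact_force: [0.1, -0.4, -4.7]
opening: 0.403
grasp_force: 60.4
```

Request:
play_rows:
  rows:
    - {"dp": [0, -0.6, 0], "turn": [0, 0, 0], "fingers": 1}
    - {"dp": [-0.01, -0.6, 0], "turn": [0, 0, 0], "fingers": 1}
    - {"dp": [0, -0.5, 0], "turn": [0, 0, 0], "fingers": 1}
    - {"dp": [-0.01, -0.3, 0], "turn": [0, 0, 0], "fingers": 1}
    - {"dp": [0, -0.16, 0], "turn": [0, 0, 0], "fingers": 1}

```text
clock: 11.22
eef_pos: [500.1, 106.2, 253.7]
tcp_rot: [-3.141, 0.001, 0.345]
contact_force: [0.6, 0.4, -3.6]
opening: 0.404
grasp_force: 60.6
```

Request:
play_rows:
  rows:
    - {"dp": [0, 0, 0], "turn": [0, 0, 0], "fingers": 1}
    - {"dp": [0, 0, 0], "turn": [0, 0, 0], "fingers": 1}
    - {"dp": [0, 0, 0.2], "turn": [0, 0, 0], "fingers": 1}
    - {"dp": [0, 0, 0.4], "turn": [0, 0, 0], "fingers": 1}
    - {"dp": [0, 0, 0.4], "turn": [0, 0, 0], "fingers": 1}

```text
clock: 11.63
eef_pos: [502.4, 103.6, 213.5]
tcp_rot: [3.141, -0.001, 0.342]
contact_force: [0.1, -0.4, -4.1]
opening: 0.404
grasp_force: 60.7
```

Request:
play_rows:
  rows:
    - {"dp": [0, 0, 0.4], "turn": [0, 0, 0], "fingers": 1}
    - {"dp": [0, 0, 0.4], "turn": [0, 0, 0], "fingers": 1}
    - {"dp": [0, 0, 0.2], "turn": [0, 0, 0], "fingers": 1}
    - {"dp": [0, 0, 0], "turn": [0, 0, 0], "fingers": 1}
    - {"dp": [0, 0, 0], "turn": [0, 0, 0], "fingers": 1}

```text
clock: 12.05
eef_pos: [501.7, 103.9, 173.8]
tcp_rot: [-3.142, 0.001, 0.342]
contact_force: [0.3, 0.4, -3.1]
opening: 0.406
grasp_force: 60.5
```

```bash
python3 -c "
from h import *
go([501.3,104.5,143.1])
d=snap('scene','s5'); a=cv2.imread('pics/s5.png')[60:310,260:560]; cv2.imwrite('pics/s5c.png',cv2.resize(a,None,fx=2.4,fy=2.4))"
```

```text
t 12.05 tcp [501.7 103.9 173.8] [-3.1416e+00  9.0000e-04  3.4200e-01] F [ 0.3  0.4 -3.1] open 0.406 grip 60.5
[501.3, 104.5, 143.1] units [-0.   -0.02  0.77]
```

View pics/s5c.png

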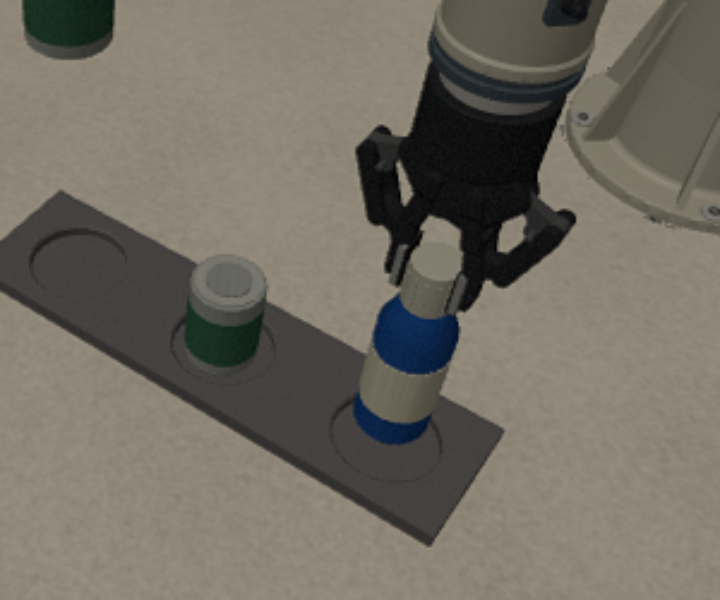

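```bash
python3 -c "
from h import *
s=dict(np.load('pics/s5.npz'))
for z in (35,140,203): print(z,((px(s,[499.5,104.8,z])-[260,60])*2.4).round(0))
a=cv2.imread('pics/s5.png')[140:260,390:470]; cv2.imwrite('pics/s5d.png',cv2.resize(a,None,fx=5,fy=5,interpolation=cv2.INTER_CUBIC))"
```

```text
35 [386. 417.]
140 [416. 326.]
203 [438. 262.]
```

View pics/s5d.png

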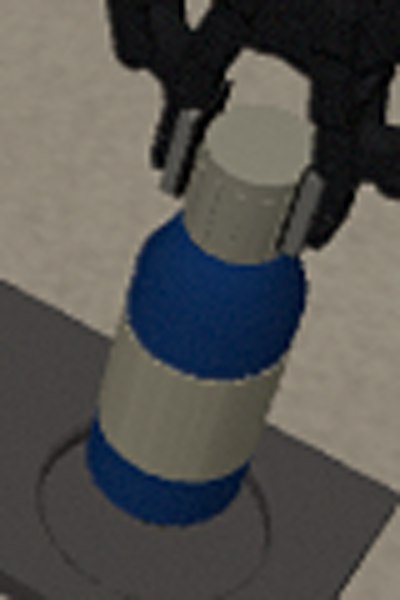

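The bottle is upright to within about 0.02 rad: its cap sits at crop (438,262) as predicted, and its base is within about 2 px of vertical. It is centred over the well, so I'll lower it.

Request:
play_rows:
  rows:
    - {"dp": [0, 0, 0.3], "turn": [0, 0, 0], "fingers": 1}
    - {"dp": [0, 0, 0.2], "turn": [0, 0, 0], "fingers": 1}
    - {"dp": [0, 0, 0.15], "turn": [0, 0, 0], "fingers": 1}
    - {"dp": [0, 0, 0.1], "turn": [0, 0, 0], "fingers": 1}
    - {"dp": [0, 0, 0], "turn": [0, 0, 0], "fingers": 1}

```text
clock: 12.52
eef_pos: [501.3, 104.4, 143.5]
tcp_rot: [-3.141, 0.001, 0.343]
contact_force: [-0.4, -0.4, -4.0]
opening: 0.403
grasp_force: 60.7
```

Request:
play_rows:
  rows:
    - {"dp": [0, 0, 0.05], "turn": [0, 0, 0], "fingers": 1}
    - {"dp": [0, 0, 0], "turn": [0, 0, 0], "fingers": 1}
    - {"dp": [0, 0, 0], "turn": [0, 0, 0], "fingers": 1}

```text
clock: 12.77
eef_pos: [502.3, 104.8, 143.1]
tcp_rot: [-3.142, -0.001, 0.343]
contact_force: [-1.8, 1.3, 6.0]
opening: 0.406
grasp_force: 61.4
```

Request:
play_rows:
  rows:
    - {"dp": [0, 0, 0], "turn": [0, 0, 0], "fingers": 0.4}
    - {"dp": [0, 0, 0], "turn": [0, 0, 0], "fingers": 0.2}
    - {"dp": [0, 0, 0], "turn": [0, 0, 0], "fingers": 0}
    - {"dp": [0, 0, 0], "turn": [0, 0, 0], "fingers": 0}
    - {"dp": [0, 0, 0], "turn": [0, 0, 0], "fingers": 0}

```text
clock: 13.18
eef_pos: [501.7, 104.5, 142.1]
tcp_rot: [3.142, -0.0, 0.343]
contact_force: [0.1, -0.8, 0.6]
opening: 1.0
grasp_force: 0.0
```

Request:
play_rows:
  rows:
    - {"dp": [0, 0, 0], "turn": [0, 0, 0], "fingers": 0}
    - {"dp": [0, 0, -0.3], "turn": [0, 0, 0], "fingers": 0}
    - {"dp": [0, 0, -0.6], "turn": [0, 0, 0], "fingers": 0}
    - {"dp": [0, 0, -0.8], "turn": [0, 0, 0], "fingers": 0}
    - {"dp": [0, 0, -0.5], "turn": [0, 0, 0], "fingers": 0}

```text
clock: 13.6
eef_pos: [502.2, 104.6, 232.3]
tcp_rot: [3.141, -0.001, 0.343]
contact_force: [0.3, 0.1, 1.0]
opening: 1.001
grasp_force: 0.0
```

```bash
python3 -c "
from h import *
go([552,-36,230],[552,-36,38])
snap('top','t6')
a=cv2.imread('pics/t6.png')[170:295,200:400]; cv2.imwrite('pics/t6c.png',cv2.resize(cv2.convertScaleAbs(a,alpha=1.6),None,fx=4,fy=4,interpolation=cv2.INTER_CUBIC))"
```

```text
t 13.6 tcp [502.2 104.6 232.3] [ 3.1414e+00 -1.4000e-03  3.4270e-01] F [0.3 0.1 1. ] open 1.001 grip 0.0
[552, -36, 230] units [-0.01  3.73  0.06]
[552, -36, 38] units [-0.01 -0.    4.8 ]
```

View pics/t6c.png

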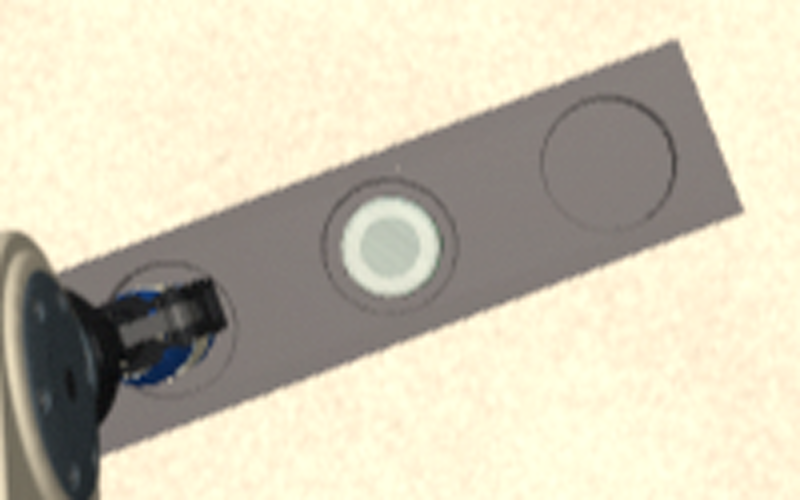

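The tin's lid at crop (390,247) is centred in the middle well, and the bottle is in the left well under the gripper. I'll move back over the tin.

Request:
play_rows:
  rows:
    - {"dp": [0, 0.6, 0], "turn": [0, 0, 0], "fingers": 0}
    - {"dp": [0, 0.85, 0], "turn": [0, 0, 0], "fingers": 0}
    - {"dp": [0, 0.85, 0], "turn": [0, 0, 0], "fingers": 0}
    - {"dp": [0, 0.85, 0], "turn": [0, 0, 0], "fingers": 0}
    - {"dp": [0, 0.58, 0], "turn": [0, 0, 0], "fingers": 0}

```text
clock: 14.07
eef_pos: [552.5, -38.4, 230.0]
tcp_rot: [3.141, -0.0, 0.342]
contact_force: [-0.8, -0.1, -0.3]
opening: 0.997
grasp_force: 0.0
```

Request:
play_rows:
  rows:
    - {"dp": [0, 0, 0], "turn": [0, 0, 0], "fingers": 0}
    - {"dp": [0, 0, 0.6], "turn": [0, 0, 0], "fingers": 0}
    - {"dp": [0, 0, 0.8], "turn": [0, 0, 0], "fingers": 0}
    - {"dp": [0, 0, 0.8], "turn": [0, 0, 0], "fingers": 0}
    - {"dp": [0, 0, 0.6], "turn": [0, 0, 0], "fingers": 0}

```text
clock: 14.48
eef_pos: [550.6, -35.5, 115.8]
tcp_rot: [-3.141, 0.001, 0.343]
contact_force: [-1.0, 1.0, -0.1]
opening: 1.001
grasp_force: 0.0
```

```bash
python3 -c "
from h import *
go([552,-36,38])"
```

```text
t 14.4833 tcp [550.6 -35.5 115.8] [-3.1408e+00  1.4000e-03  3.4270e-01] F [-1.   1.  -0.1] open 1.001 grip 0.0
[552, -36, 38] units [0.03 0.02 1.95]
```

Request:
play_rows:
  rows:
    - {"dp": [0, 0, 0.6], "turn": [0, 0, 0], "fingers": 0}
    - {"dp": [0, 0, 0.6], "turn": [0, 0, 0], "fingers": 0}
    - {"dp": [0, 0, 0.45], "turn": [0, 0, 0], "fingers": 0}
    - {"dp": [0, 0, 0.25], "turn": [0, 0, 0], "fingers": 0}
    - {"dp": [0, 0, 0], "turn": [0, 0, 0], "fingers": 0}

```text
clock: 14.9
eef_pos: [550.1, -35.5, 40.0]
tcp_rot: [-3.14, 0.004, 0.343]
contact_force: [-0.3, 0.9, -0.3]
opening: 0.999
grasp_force: 0.0
```

Request:
play_rows:
  rows:
    - {"dp": [0, 0, 0], "turn": [0, 0, 0], "fingers": 0.2}
    - {"dp": [0, 0, 0], "turn": [0, 0, 0], "fingers": 1}
    - {"dp": [0, 0, 0], "turn": [0, 0, 0], "fingers": 1}
    - {"dp": [0, 0, 0], "turn": [0, 0, 0], "fingers": 1}
    - {"dp": [0, 0, 0], "turn": [0, 0, 0], "fingers": 1}

```text
clock: 15.32
eef_pos: [552.9, -35.9, 43.6]
tcp_rot: [3.141, -0.002, 0.343]
contact_force: [-1.7, 0.6, 6.2]
opening: 0.691
grasp_force: 64.8
```

Request:
play_rows:
  rows:
    - {"dp": [0, 0, 0], "turn": [0, 0, 0], "fingers": 1}
    - {"dp": [0, 0, 0], "turn": [0, 0, 0], "fingers": 1}
    - {"dp": [0, 0, 0], "turn": [0, 0, 0], "fingers": 1}

```text
clock: 15.57
eef_pos: [552.9, -35.9, 43.6]
tcp_rot: [3.141, -0.002, 0.343]
contact_force: [-0.6, 1.2, 6.5]
opening: 0.688
grasp_force: 64.8
```

```bash
python3 -c "
from h import *
d=dict(np.load('pics/t6.npz'))
print('tin',pt(d,(390.5)/4-.5+200,247.5/4-.5+170,84))
go([603.2,-176.1,40])"
```

```text
tin [551.3845869  -38.00333831  84.        ]
t 15.5667 tcp [552.9 -35.9  43.6] [ 3.1408e+00 -2.4000e-03  3.4270e-01] F [-0.6  1.2  6.5] open 0.688 grip 64.8
[603.2, -176.1, 40] units [0.01 3.72 0.09]
```

Request:
play_rows:
  rows:
    - {"dp": [0, 0, -0.2], "turn": [0, 0, 0], "fingers": 1}
    - {"dp": [0, 0, -0.3], "turn": [0, 0, 0], "fingers": 1}
    - {"dp": [0, 0, -0.3], "turn": [0, 0, 0], "fingers": 1}
    - {"dp": [0, 0, -0.1], "turn": [0, 0, 0], "fingers": 1}
    - {"dp": [0, 0, 0], "turn": [0, 0, 0], "fingers": 1}

```text
clock: 15.98
eef_pos: [553.0, -36.2, 80.0]
tcp_rot: [3.14, -0.003, 0.343]
contact_force: [0.5, 0.4, -4.0]
opening: 0.689
grasp_force: 65.3
```

Request:
play_rows:
  rows:
    - {"dp": [0, 0.25, 0], "turn": [0, 0, 0], "fingers": 1}
    - {"dp": [0, 0.5, 0], "turn": [0, 0, 0], "fingers": 1}
    - {"dp": [0.02, 0.5, 0], "turn": [0, 0, 0], "fingers": 1}
    - {"dp": [0, 0.5, 0], "turn": [0, 0, 0], "fingers": 1}
    - {"dp": [0, 0.5, 0], "turn": [0, 0, 0], "fingers": 1}

```text
clock: 16.4
eef_pos: [582.8, -122.0, 77.4]
tcp_rot: [-3.141, 0.001, 0.343]
contact_force: [0.8, 1.0, -2.9]
opening: 0.693
grasp_force: 65.4
```

Request:
play_rows:
  rows:
    - {"dp": [0.02, 0.5, 0], "turn": [0, 0, 0], "fingers": 1}
    - {"dp": [0, 0.5, 0], "turn": [0, 0, 0], "fingers": 1}
    - {"dp": [0, 0.47, 0], "turn": [0, 0, 0], "fingers": 1}
    - {"dp": [0, 0, 0], "turn": [0, 0, 0], "fingers": 1}
    - {"dp": [0, 0, 0], "turn": [0, 0, 0], "fingers": 1}

```text
clock: 16.82
eef_pos: [603.2, -176.9, 77.5]
tcp_rot: [-3.141, 0.001, 0.341]
contact_force: [0.3, -0.0, -3.8]
opening: 0.69
grasp_force: 65.8
```

```bash
python3 -c "
from h import *
go([603.2,-176.1,43.6])"
```

```text
t 16.8167 tcp [ 603.2 -176.9   77.5] [-3.1412e+00  6.0000e-04  3.4110e-01] F [ 0.3 -0.  -3.8] open 0.69 grip 65.8
[603.2, -176.1, 43.6] units [ 0.01 -0.02  0.85]
```

Request:
play_rows:
  rows:
    - {"dp": [0, 0, 0.3], "turn": [0, 0, 0], "fingers": 1}
    - {"dp": [0, 0, 0.25], "turn": [0, 0, 0], "fingers": 1}
    - {"dp": [0, 0, 0.15], "turn": [0, 0, 0], "fingers": 1}
    - {"dp": [0, 0, 0.1], "turn": [0, 0, 0], "fingers": 1}
    - {"dp": [0, 0, 0], "turn": [0, 0, 0], "fingers": 1}

```text
clock: 17.23
eef_pos: [602.3, -174.9, 44.5]
tcp_rot: [-3.14, 0.002, 0.344]
contact_force: [-0.4, 0.1, -3.0]
opening: 0.688
grasp_force: 65.8
```

Request:
play_rows:
  rows:
    - {"dp": [0, 0, 0.05], "turn": [0, 0, 0], "fingers": 1}
    - {"dp": [0, 0, 0], "turn": [0, 0, 0], "fingers": 1}
    - {"dp": [0, 0, 0], "turn": [0, 0, 0], "fingers": 1}

```text
clock: 17.48
eef_pos: [603.5, -175.5, 44.3]
tcp_rot: [3.141, -0.0, 0.343]
contact_force: [-0.2, -0.1, -3.9]
opening: 0.689
grasp_force: 65.8
```

Request:
play_rows:
  rows:
    - {"dp": [0, 0, 0.05], "turn": [0, 0, 0], "fingers": 1}
    - {"dp": [0, 0, 0], "turn": [0, 0, 0], "fingers": 1}
    - {"dp": [0, 0, 0], "turn": [0, 0, 0], "fingers": 1}

```text
clock: 17.73
eef_pos: [603.8, -175.7, 43.6]
tcp_rot: [3.141, -0.001, 0.343]
contact_force: [-3.7, 1.4, 7.8]
opening: 0.69
grasp_force: 66.6
```

The tin is on the floor of the well. I'll release it, rise, and back away to check.

Request:
play_rows:
  rows:
    - {"dp": [0, 0, 0], "turn": [0, 0, 0], "fingers": 0.5}
    - {"dp": [0, 0, 0], "turn": [0, 0, 0], "fingers": 0}
    - {"dp": [0, 0, 0], "turn": [0, 0, 0], "fingers": 0}
    - {"dp": [0, 0, 0], "turn": [0, 0, 0], "fingers": 0}
    - {"dp": [0, 0, 0], "turn": [0, 0, 0], "fingers": 0}

```text
clock: 18.15
eef_pos: [603.6, -175.7, 42.2]
tcp_rot: [3.141, -0.0, 0.343]
contact_force: [-0.1, 0.3, 0.8]
opening: 0.999
grasp_force: 0.0
```

Request:
play_rows:
  rows:
    - {"dp": [0, 0, 0], "turn": [0, 0, 0], "fingers": 0}
    - {"dp": [0, 0, -0.3], "turn": [0, 0, 0], "fingers": 0}
    - {"dp": [0, 0, -0.5], "turn": [0, 0, 0], "fingers": 0}
    - {"dp": [0, 0, -0.9], "turn": [0, 0, 0], "fingers": 0}
    - {"dp": [0, 0, -0.9], "turn": [0, 0, 0], "fingers": 0}

```text
clock: 18.57
eef_pos: [602.4, -175.4, 147.0]
tcp_rot: [-3.14, 0.002, 0.343]
contact_force: [0.6, -0.4, 1.0]
opening: 1.002
grasp_force: 0.0
```

Request:
play_rows:
  rows:
    - {"dp": [0, 0, -0.9], "turn": [0, 0, 0], "fingers": 0}
    - {"dp": [0, 0, -0.9], "turn": [0, 0, 0], "fingers": 0}
    - {"dp": [0, 0, -0.5], "turn": [0, 0, 0], "fingers": 0}
    - {"dp": [0, 0, 0], "turn": [0, 0, 0], "fingers": 0}
    - {"dp": [-0.3, 0, 0], "turn": [0, 0, 0], "fingers": 0}

```text
clock: 18.98
eef_pos: [593.8, -179.5, 240.3]
tcp_rot: [3.139, -0.004, 0.344]
contact_force: [-0.9, -0.2, -0.9]
opening: 0.999
grasp_force: 0.0
```

Request:
play_rows:
  rows:
    - {"dp": [-0.8, 0, 0], "turn": [0, 0, 0], "fingers": 0}
    - {"dp": [-0.8, 0, 0], "turn": [0, 0, 0], "fingers": 0}
    - {"dp": [-0.8, 0, 0], "turn": [0, 0, 0], "fingers": 0}
    - {"dp": [-0.8, 0, 0], "turn": [0, 0, 0], "fingers": 0}
    - {"dp": [-0.4, 0, 0], "turn": [0, 0, 0], "fingers": 0}

```text
clock: 19.4
eef_pos: [451.7, -228.1, 236.6]
tcp_rot: [-3.139, 0.004, 0.342]
contact_force: [0.4, -0.3, -0.3]
opening: 0.998
grasp_force: 0.0
```

Request:
play_rows:
  rows:
    - {"dp": [0, 0, 0], "turn": [0, 0, 0], "fingers": 0}
    - {"dp": [0, 0, 0], "turn": [0, 0, 0], "fingers": 0}
    - {"dp": [0, 0, 0], "turn": [0, 0, 0], "fingers": 0}

```text
clock: 19.65
eef_pos: [457.2, -228.0, 238.0]
tcp_rot: [3.142, -0.001, 0.343]
contact_force: [0.4, -0.4, -0.5]
opening: 1.002
grasp_force: 0.0
```

```bash
python3 - <<'E'
from h import *
go()
d=snap('top','t7'); im=d['pixels'].astype(int)
o=np.array([551.2,-35.4]); e=np.array([-.347,.938]); ax=np.array([.938,.347])
# bright (cap / lid) blobs near the expected tops
for n,k,z in(('bottle',150,172),('tin',-150,84),('mid',0,14)):
    u,v=px(d,[*(o+k*e),z]).round().astype(int); w=im[v-22:v+23,u-22:u+23]
    m=((w.min(2)>105)).astype(np.uint8)
    N,L,S,C=cv2.connectedComponentsWithStats(m)
    for i in range(1,N):
        if S[i,4]>60:
            p=pt(d,*(C[i]+[u-22,v-22]),z)[:2]-o; print(n,'area',S[i,4],'wh',S[i,2:4],'tray',(p@ax).round(1),(p@e).round(1))
E
```

```text
t 19.65 tcp [ 457.2 -228.   238. ] [ 3.1415e+00 -6.0000e-04  3.4250e-01] F [ 0.4 -0.4 -0.5] open 1.002 grip 0.0
bottle area 373 wh [15 45] tray 2.5 189.0
bottle area 197 wh [16 16] tray 1.1 148.7
tin area 442 wh [24 23] tray -0.6 -151.3
```

Both are centred in their new end wells: the bottle's cap is at tray (1, 149) and the tin's lid at (-1, -151). The middle well is clear.

```bash
python3 -c "
from rig import r
print(r.sign_off())"
```

```text
the job is handed in; nothing more can be done
None
```

I swapped the bottle and tin and handed the job in at about 20 s: each stands let go in the opposite end well, within about 2 mm of its centre, and the middle well is empty; the hand-in returned no verdict.

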